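# Sweep brass end caps through the counting gate into the drop slot

## Robot

A 6-joint arm with a two-finger parallel gripper is mounted at the origin on the work surface. World frame = base frame: x ahead of the robot, y to its left, z up, the work surface at z = 0. Lengths are in m, angles in rad, forces in N, time in s.
With the tool pointing down it reaches from about 0.425 to 0.95 m from the base axis. Payload 3.5 kg.
Tool frame: the origin (TCP) lies between the finger pads; the fingertips stand 22 mm ahead of it and the grasp point (between the pads) lies 3 mm ahead of it (ctrl.nose_length is the z of the fingertips in the tool frame, in m); z points along the fingers, y is the line along which they close (so a half turn about z gives the same grasp; the last joint's range is limited). The gripper opens to 85 mm and grips with 20 to 120 N. Pads are 22 mm wide; open, the fingers measure 114 mm over their backs; the gripper's body (76 mm by 85 mm) begins 54 mm behind the grasp point. The pads swing forward as they close: fully open they stand 13 mm farther back than shut.
Start: joints at [1.063, 0.286, 1.577, -0, 1.279, -0.15], TCP at [0.236, 0.632, 0.253] pointing down, gripper open.
Joint ranges: [-2.77, 2.77], [-0.9, 2.22], [0.21, 2.48], [-1.53, 4.67], [0.24, 2.81], [-2.84, 2.84]. Speed limits (rad/s): [2.79, 2.79, 3.14, 3.14, 3.14, 3.14].

## Interface

Orientations are given as a unit quaternion [x, y, z, w].
In Python, from plant import ctrl gives the robot as it stands. The module is installed in compiled form; this text tells all that it offers.
- The arm moves only by the tool send_rows, never from a script. Its argument "rows" is text: rows parted by semicolons, each of 7 numbers parted by spaces: the turn, a rotation vector about the tool's x, y, z in degrees, then the shift along the tool's x, y, z in mm, then the opening, from -1 (shut) to 1 (fully open). A call has 1 to 8 rows; each row is the pose to reach, as a shift and turn from the pose commanded when the call began, along the tool's axes at that moment; what a row does not reach only later rows make up. A row lasts 1/8 s, in which the tool goes at most 62.5 mm and 10.7 degrees, less where a joint would pass 70% of its speed; a pose out of reach is approached as far as the arm can. A call with a gripper value outside its range is refused whole. The fingers move at their own pace and stop on an object; "grip_force" is the grip in N (left out, the last holds). Time passes only in rows, so rows that repeat a pose let the fingers close. It gives the time, the measured TCP pose, the force, the opening and the grip force at its end, in the units of the state.
- ctrl.get_state(): the state, without advancing time (a new reading comes with each control period).
- ctrl.read_camera(name): name is "scene" or "top"; returns a dict with "color" (420x560x3 uint8, red, green, blue), "fx", "fy", "cx", "cy" (pixels), "extrinsics" (4x4, takes a point from world to camera coordinates). Camera axes: x right, y down, z forward; pixel columns grow to the right and rows downward; lengths in m; the calibration is good to about 2 mm. A picture is of the moment at which its call begins. There is no depth.
- ctrl.sign_off(): hands the job in; it is judged then, once.
Trained networks look in a picture, given as the dict that the camera call returned (one of the last four; its "shot" number tells which), for a name from the list of things; names that differ only in an ending like _2 or _b are one class to them, and where a whole thing is asked for, a point or a joint stands for the part that bears it (a point fixed in the world has none). Each returns a list of dicts, best first, with "p" (0 to 1); they miss things now and then, are a little off and sometimes report something else, mostly with a low value. They report only what shows in the picture. A call takes as long as a camera call.
- ctrl.look_for(picture, target): "position" ([x, y, z] in m, in the coordinates of the camera as it stood for that picture, good to about 4 mm: the middle of the surface that is visible of it).
The state is a dict: "time": time; "qpos": joint angles; "dq": joint speeds; "joint_efforts": joint torques, N m; "eef_pos": TCP position; "tcp_rot": TCP orientation; "contact_force": force on the tool from outside, world axes, zero at the start; "wrist_torque": the same for the moment, N m; "opening": opening from 0.0 (shut) to 1.0 (fully open); "finger_force": force on a finger pad.
Only numpy, scipy, OpenCV 4.12 (cv2) and the standard library are available. Lean on these libraries where they do the work, as an engineer would, in place of code of your own. Each camera call takes 0.05 s, during which the arm holds its last target. There are 200 camera calls.

## Task

Three brass end caps lie on the deck of the bench counting tray: with the fingertips, sweep them along the deck through the light-barrier gate in the fence, one after another, so that each drops into the slot behind it and is counted singly. Only push them, gently and flat on the deck: do not pinch or lift a cap, and leave the plug gauge that stands on the deck, the blue jar and the screwdriver where they are.

Things in the scene. Friction and masses are not known exactly. Their poses are not given: they have to be found in the camera images.
- tray: blue bench counting tray, fixed. Origin: on the bench under the deck; x points over the deck to the gate and slot, y left along the fence, z up. The flat white deck is 70 mm above the bench and spans x -150 to +100 mm, y -140 to +140 mm, with steel rims 12 mm high at the sides and 10 mm high at the rear. At x = 100 mm it ends at a steel fence 16 mm high, 5 mm thick, with one gate in it
- gate (a point): middle of the gate at deck height, on the deck's edge (tray x 100, y 0, z 70 mm); axes as the tray. The gate is 32 mm wide (along y), between two black light-barrier heads, each 14 mm wide, 9 mm thick (tray x 100 to 109 mm), 25 mm high. The deck ends here: a cap whose centre is pushed past this edge tips and falls into the slot
- slot (a point): middle of the floor of the open drop slot beyond the fence (tray x 121, y 43, z 6 mm); axes as the tray. The slot spans tray x 100 to 142 mm and y -22 to +75 mm. Under the gate a steep chute plate (y -22 to +12 mm) turns falling caps to the left, onto the floor 64 mm below the deck. A backstop (x 142 to 150 mm) stands 16 mm above the deck. A read-out box 22 mm high is left of it
- cap_a: turned brass end cap: a round flange 24 mm in diameter, 10 mm thick, with a boss 14 mm in diameter, 4 mm tall on top (14 mm in all), about 40 g. It starts lying flat on the deck, boss up. Origin: on its axis, at mid-height (7 mm above the deck while it lies flat); z up through the boss
- cap_b: turned brass end cap: a round flange 24 mm in diameter, 10 mm thick, with a boss 14 mm in diameter, 4 mm tall on top (14 mm in all), about 40 g. It starts lying flat on the deck, boss up. Origin: on its axis, at mid-height (7 mm above the deck while it lies flat); z up through the boss
- cap_c: turned brass end cap: a round flange 24 mm in diameter, 10 mm thick, with a boss 14 mm in diameter, 4 mm tall on top (14 mm in all), about 40 g. It starts lying flat on the deck, boss up. Origin: on its axis, at mid-height (7 mm above the deck while it lies flat); z up through the boss
- gauge: steel plug gauge standing on the deck: dark handle 24 mm in diameter and 20 mm tall, bright pin 15 mm in diameter above it, 36 mm high in all, 90 g. Origin: centre of its underside. To be left alone. Caps and gauge start in shuffled places, centres at least 45 mm apart, 48 mm from the rims and 78 mm from the fence
- jar: closed blue plastic jar with white cap, 60 mm in diameter, 75 mm high, on the bench left of the tray. Origin: centre of its underside. To be left alone
- screwdriver: screwdriver with red handle, 180 mm long, lying on the bench right of the tray. To be left alone

How it is judged:
By the outcome, as a careful person would: the job done as asked, in the order asked, and still so for the second after the job is handed in, with the robot touching nothing.
It also fails if it takes over 72 s, if anything falls off the work surface, if the arm or the gripper's body presses on something with over 40 N, if the wrist force passes 120 N, or if a joint passes its speed limit or range.

## Working session

There is one attempt and no reset: what is moved stays moved. The work goes in short steps, Python scripts to look and compute and a tool call to move; the robot and the scene stay as the last step left them, time stands still between calls to the robot, and variables do not carry over. Pictures are saved under pics/ and viewed, at most 10 in all, crops included, and the job is handed in when it is done.

Besides the shell and the picture viewer there is one more tool, called after "Call:" as a command line: name --argument value ..., lists and objects as JSON in quotes. send_rows: Moves the arm, as the interface text tells. Its arguments: {"type":"object","properties":{"rows":{"type":"string"},"grip_force":{"type":"number"}},"required":["rows"]}

```bash
mkdir -p pics; cat > h.py <<'E'
import numpy as np, cv2
from plant import ctrl
def shot(name,png=None):
    d=ctrl.read_camera(name)
    if png: cv2.imwrite('pics/'+png,d['color'][:,:,::-1])
    return d
def ray(d,u,v):
    E=np.array(d['extrinsics']);R=E[:3,:3];t=E[:3,3]
    return -R.T@t, R.T@np.array([(u-d['cx'])/d['fx'],(v-d['cy'])/d['fy'],1])
def onz(d,u,v,z):
    o,r=ray(d,u,v); return o+r*(z-o[2])/r[2]
def proj(d,p):
    E=np.array(d['extrinsics']);c=E[:3,:3]@np.array(p)+E[:3,3]
    return d['fx']*c[0]/c[2]+d['cx'],d['fy']*c[1]/c[2]+d['cy']
def tow(d,p):
    E=np.array(d['extrinsics']);return E[:3,:3].T@(np.array(p)-E[:3,3])
def tri(obs):
    A=0;b=0
    for d,u,v in obs:
        o,r=ray(d,u,v);r=r/np.linalg.norm(r);M=np.eye(3)-np.outer(r,r);A=A+M;b=b+M@o
    return np.linalg.solve(A,b)
E
python3 - <<'E'
from h import *
np.set_printoptions(precision=4,suppress=True)
a=shot('scene','s0.png');b=shot('top','t0.png')
for n,d in(('scene',a),('top',b)):
    print(n,d['fx'],d['cx'],d['cy'],ray(d,280,210))
    for t in('tray','cap_a','gauge','jar','screwdriver','gate'):
        for r in ctrl.look_for(d,t)[:4]: print(t,round(r['p'],2),tow(d,r['position']))
s=ctrl.get_state();print(s['time'],s['eef_pos'],s['tcp_rot'],s['opening'],ctrl.nose_length)
E
```

```text
scene 474.3090237017767 285.71969745807576 209.58650467513297 (array([1.1463, 0.2023, 0.6293]), array([-0.7   , -0.2593, -0.6656]))
tray 0.96 [0.5964 0.072  0.069 ]
cap_a 0.72 [ 0.5452 -0.0213  0.0803]
cap_a 0.63 [0.4784 0.0137 0.0824]
gauge 0.79 [0.4978 0.1348 0.0945]
jar 0.69 [0.4903 0.2509 0.0516]
screwdriver 0.56 [ 0.6162 -0.189   0.0157]
gate 0.93 [0.5903 0.0697 0.0664]
top 518.8648929337616 278.7602767835339 215.48636263817156 (array([0.4603, 0.0257, 0.932 ]), array([ 0.1479, -0.034 , -0.9885]))
tray 0.93 [0.5272 0.0588 0.0725]
cap_a 0.69 [0.4716 0.0084 0.08  ]
cap_a 0.69 [0.4507 0.0716 0.0842]
cap_a 0.47 [ 0.5391 -0.0214  0.0812]
gauge 0.53 [0.4933 0.1326 0.0871]
jar 0.76 [0.471  0.2438 0.0754]
screwdriver 0.81 [ 0.6031 -0.1886  0.0263]
gate 0.82 [0.5273 0.0539 0.0673]
0.7 [0.2364 0.6323 0.2534] [0.178 0.984 0.    0.   ] 1.001511633449682 0.022
```

View pics/t0.png

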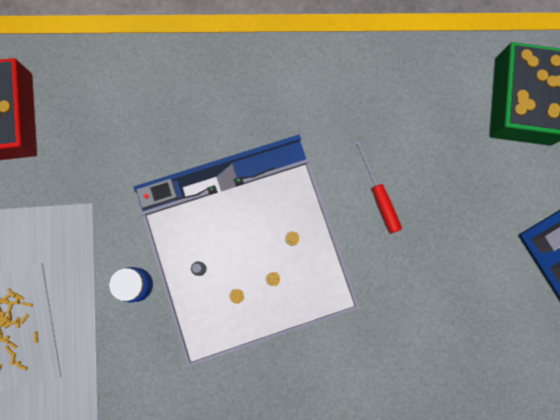

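View pics/s0.png

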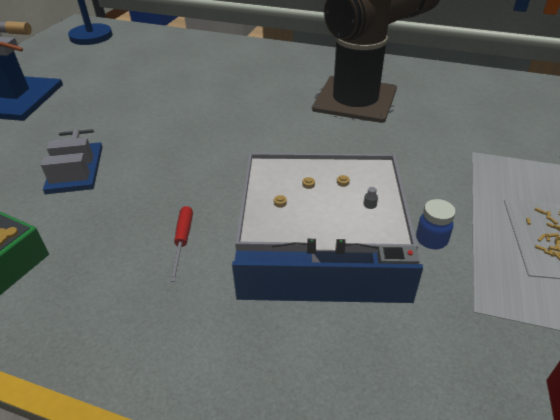

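The top view shows the caps at (292,239), (273,279) and (237,296), the gauge at (199,268), and the gate heads at (212,190) and (238,181). In the scene view the caps are at (280,201), (309,182) and (343,180), and the heads at (312,246) and (340,246). Next I'll refine these.

```bash
python3 - <<'E'
from h import *
np.set_printoptions(precision=4,suppress=True)
a=shot('scene');b=shot('top')
def caps(d,box):
    u0,v0,u1,v1=box
    hsv=cv2.cvtColor(d['color'],cv2.COLOR_RGB2HSV)
    m=cv2.inRange(hsv,(12,90,60),(30,255,255));k=np.zeros_like(m);k[v0:v1,u0:u1]=m[v0:v1,u0:u1]
    n,l,st,c=cv2.connectedComponentsWithStats(k)
    return [tuple(c[i]) for i in range(1,n) if st[i,4]>25]
ca=sorted(caps(a,(240,155,410,240)));cb=sorted(caps(b,(150,170,350,350)),reverse=True)
for p,q in zip(ca,cb): print(p,q,'tri',tri([(a,*p),(b,*q)]),'onz',onz(a,*p,.078),onz(b,*q,.079))
print('gauge pin top',tri([(a,372,190),(b,198,268)]))
print('deck corners z.08',[onz(b,*p,.082)[:2] for p in((190,361),(354,306),(307,165),(147,213))])
print('heads z.095',[onz(b,*p,.095)[:2] for p in((212,190),(238,181))])
A=cv2.resize(a['color'][140:260,235:425],None,fx=4,fy=4,interpolation=3)
B=cv2.resize(b['color'][130:230,125:315],None,fx=4,fy=4,interpolation=3)
cv2.imwrite('pics/A.png',A[:,:,::-1]);cv2.imwrite('pics/B.png',B[:,:,::-1])
E
```

```text
(np.float64(279.6224489795918), np.float64(200.29591836734693)) (np.float64(291.8561151079137), np.float64(238.01438848920864)) tri [ 0.541  -0.0222  0.0769] onz [ 0.5422 -0.0218  0.078 ] [ 0.5407 -0.0221  0.079 ]
(np.float64(308.2307692307692), np.float64(182.04395604395606)) (np.float64(272.77464788732397), np.float64(278.65492957746477)) tri [0.4748 0.0109 0.077 ] onz [0.476  0.0115 0.078 ] [0.4748 0.0108 0.079 ]
(np.float64(342.84090909090907), np.float64(179.89772727272728)) (np.float64(236.13888888888889), np.float64(295.875)) tri [0.4483 0.0709 0.077 ] onz [0.4495 0.0713 0.078 ] [0.4484 0.0707 0.079 ]
gauge pin top [0.4934 0.1308 0.1029]
deck corners z.08 [array([0.348 , 0.1447]), array([ 0.4279, -0.12  ]), array([ 0.663 , -0.0506]), array([0.5863, 0.2153])]
heads z.095 [array([0.6205, 0.1074]), array([0.6348, 0.0648])]
```

View pics/A.png

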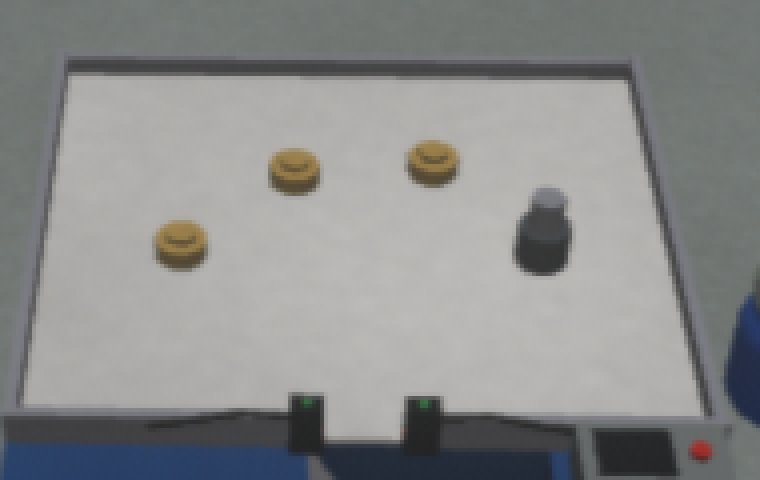

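View pics/B.png

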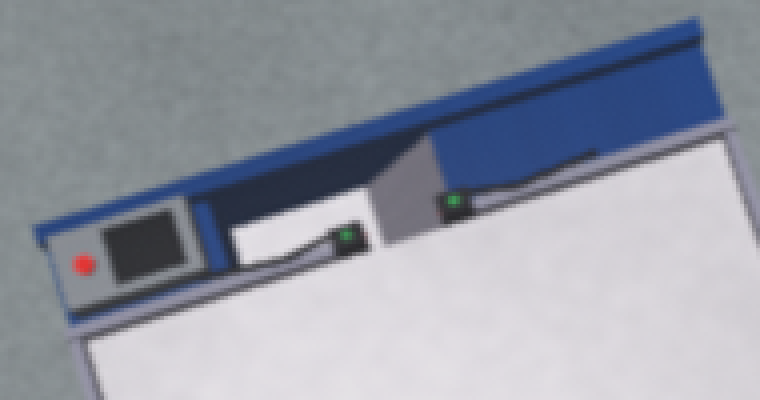

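Crop A puts the head tops at (306,402) and (424,404) and the rear deck corners at (69,77) and (630,77). Crop B puts the head tops at (350,240) and (457,205), with the chute under the gate and the fence line clear. I'll fit the tray pose from these.

```bash
python3 - <<'E'
from h import *
from scipy.optimize import least_squares
np.set_printoptions(precision=4,suppress=True)
a=shot('scene');b=shot('top')
fa=lambda u,v:(235+(u-1.5)/4,140+(v-1.5)/4); fb=lambda u,v:(125+(u-1.5)/4,130+(v-1.5)/4)
P=[(a,fa(306,402),(104.5,-23,95)),(a,fa(424,404),(104.5,23,95)),(a,fa(69,77),(-150,-140,70)),(a,fa(630,77),(-150,140,70)),
(b,fb(350,240),(104.5,23,95)),(b,fb(457,205),(104.5,-23,95)),(b,fb(90,342),(100,140,70)),(b,fb(725,140),(100,-140,70)),(b,fb(36,228),(150,140,86)),(b,fb(697,18),(150,-140,86)),
(b,(190.5,360),(-150,140,75)),(b,(353,306),(-150,-140,75))]
def W(p,q):
    c,s=np.cos(p[2]),np.sin(p[2]);q=np.array(q)/1000
    return np.array([p[0]+c*q[0]-s*q[1],p[1]+s*q[0]+c*q[1],q[2]])
f=lambda p:np.concatenate([np.subtract(proj(d,W(p,q)),uv) for d,uv,q in P])
r=least_squares(f,[.53,.06,.28],loss='soft_l1');p=r.x
print(p,np.degrees(p[2]));print(f(p).reshape(-1,2))
# free height of head tops, two views
for i,j in((0,5),(1,4)): 
    t=tri([(P[i][0],*P[i][1]),(P[j][0],*P[j][1])]);print('head top',t,W(p,P[i][2]))
print('gate',W(p,(100,0,70)))
c,s=np.cos(p[2]),np.sin(p[2])
for n,q in dict(c1=(.541,-.0222),c2=(.4750,.0111),c3=(.4486,.0709),g=(.4934,.1308)).items():
    d=np.array(q)-p[:2];print(n,'tray',1000*np.array([c*d[0]+s*d[1],-s*d[0]+c*d[1]]))
E
```

```text
[0.5296 0.0556 0.297 ] 17.01822505837162
[[-0.2078 -0.0943]
 [-0.4853 -0.1118]
 [-0.0529 -0.8196]
 [-0.9448  0.7395]
 [-0.5683 -1.0097]
 [-0.4634 -0.7621]
 [-0.5661  0.1649]
 [-0.3998  0.2157]
 [ 2.1865 -1.2623]
 [-2.1376  0.9004]
 [-0.4316  2.2153]
 [ 1.6281  0.2488]]
head top [0.6352 0.0638 0.0937] [0.6363 0.0642 0.095 ]
head top [0.6213 0.108  0.0933] [0.6228 0.1081 0.095 ]
gate [0.6253 0.0848 0.07  ]
c1 tray [-11.8905 -77.6821]
c2 tray [-65.2544 -26.5236]
c3 tray [-72.9963  38.3845]
g tray [-12.6268  82.5497]
```

```bash
cat >> h.py <<'E'
from scipy.spatial.transform import Rotation as Ro
TR=np.array([.5295,.0556]);YAW=np.radians(17.0); ZP=.095
def t2w(q):
    c,s=np.cos(YAW),np.sin(YAW);q=np.asarray(q)/1000
    return TR+np.array([c*q[0]-s*q[1],s*q[0]+c*q[1]])
def w2t(w):
    c,s=np.cos(YAW),np.sin(YAW);d=(np.asarray(w)[:2]-TR)*1000
    return np.array([c*d[0]+s*d[1],-s*d[0]+c*d[1]])
def Rd(yaw): return Ro.from_matrix(np.array([[np.cos(yaw),np.sin(yaw),0],[np.sin(yaw),-np.cos(yaw),0],[0,0,-1]]))
def now():
    s=ctrl.get_state();return np.array(s['eef_pos']),Ro.from_quat(s['tcp_rot'])
def rows(start,wps,op):
    """wps: list of (x,y,z,yaw); returns text of calls of 8 rows, chained from the planned poses"""
    p0,R0=start;out=[]
    for i in range(0,len(wps),8):
        t=[]
        for x,y,z,yw in wps[i:i+8]:
            R=Rd(yw);rv=np.degrees((R0.inv()*R).as_rotvec());d=R0.inv().apply(np.array([x,y,z])-p0)*1000
            t.append(' '.join('%.1f'%v for v in (*rv,*d))+' %g'%op)
        out.append('; '.join(t).replace('-0.0 ','0 ').replace('0.0 ','0 ') if 0 else '; '.join(t))
        x,y,z,yw=wps[min(i+7,len(wps)-1)];p0,R0=np.array([x,y,z]),Rd(yw)
    return out
def bez(P0,P1,P2,step):
    P0,P1,P2=map(np.array,(P0,P1,P2));t=np.linspace(0,1,400)[:,None]
    c=(1-t)**2*P0+2*t*(1-t)*P1+t*t*P2;g=2*(1-t)*(P1-P0)+2*t*(P2-P1)
    L=np.r_[0,np.cumsum(np.linalg.norm(np.diff(c,axis=0),axis=1))];s=np.linspace(0,L[-1],int(np.ceil(L[-1]/step))+1)
    return [(np.array([np.interp(v,L,c[:,0]),np.interp(v,L,c[:,1])]),np.interp(v,L,np.unwrap(np.arctan2(g[:,1],g[:,0])))) for v in s]
def tcp(c,h,back=19.9,z=None):
    w=t2w(c-back*np.array([np.cos(h),np.sin(h)]));return (w[0],w[1],ZP if z is None else z,h+YAW)
C1=((-11.9,-77.7),(35,0),(106,0));C2=((-65.3,-26.5),(45,0),(106,0));C3=((-73,38.4),(45,0),(106,0))
E
python3 - <<'E'
from h import *
b=bez(*C1,6);c,h=b[0];print(np.degrees(h+YAW))
w=[tcp(c,h,28,.2)]*10+[tcp(c,h,28,.14)]*3
print(ctrl.get_state()['time'],tcp(c,h,28),*rows(now(),w,-.62),sep='\n')
E
```

```text
75.88466768525817
0.9
(np.float64(0.5340087677352648), np.float64(-0.049338692925903885), 0.095, np.float64(1.3244373028894991))
0.0 -0.0 83.6 -517.5 -534.2 53.3 -0.62; 0.0 -0.0 83.6 -517.5 -534.2 53.3 -0.62; 0.0 -0.0 83.6 -517.5 -534.2 53.3 -0.62; 0.0 -0.0 83.6 -517.5 -534.2 53.3 -0.62; 0.0 -0.0 83.6 -517.5 -534.2 53.3 -0.62; 0.0 -0.0 83.6 -517.5 -534.2 53.3 -0.62; 0.0 -0.0 83.6 -517.5 -534.2 53.3 -0.62; 0.0 -0.0 83.6 -517.5 -534.2 53.3 -0.62
0.0 0.0 0.0 0.0 0.0 0.0 -0.62; 0.0 0.0 0.0 0.0 0.0 0.0 -0.62; 0.0 0.0 0.0 0.0 0.0 60.0 -0.62; 0.0 0.0 0.0 0.0 0.0 60.0 -0.62; 0.0 0.0 0.0 0.0 0.0 60.0 -0.62
```

Call:
send_rows --rows "0 0 50 -345 -356 35 -0.62; 0 0 50 -345 -356 35 -0.62; 0 0 50 -345 -356 35 -0.62; 0 0 50 -345 -356 35 -0.62; 0 0 50 -345 -356 35 -0.62; 0 0 50 -345 -356 35 -0.62; 0 0 50 -345 -356 35 -0.62; 0 0 50 -345 -356 35 -0.62" --grip_force 20

```text
time: 1.9
eef_pos: [0.4354, 0.1761, 0.2187]
tcp_rot: [0.577, 0.817, 0.001, 0.0]
contact_force: [0.7, -0.1, -0.7]
opening: 0.191
finger_force: 0.0
```

```bash
python3 - <<'E'
from h import *
b=bez(*C1,6);c,h=b[0]
s=ctrl.get_state();print(s['eef_pos'],s['tcp_rot'],s['opening'],s['qpos'])
print(*rows(now(),[tcp(c,h,28,.15)]*1,-.62),sep='\n')
E
```

```text
[0.43542577 0.1760705  0.21866557] [5.77207317e-01 8.16597326e-01 5.30095871e-04 4.89928652e-04] 0.19110300635107624 [ 1.67716679e-01 -1.47676587e-01  2.10044015e+00  6.49489033e-05
  1.18738669e+00 -1.72494254e-01]
0.1 -0.0 33.6 -245.4 17.6 68.7 -0.62
```

Call:
send_rows --rows "0 0 34 -245 18 55 -0.62; 0 0 34 -245 18 60 -0.62; 0 0 34 -245 18 65 -0.62; 0 0 34 -245 18 69 -0.62; 0 0 34 -245 18 69 -0.62; 0 0 34 -245 18 69 -0.62"

```text
time: 2.65
eef_pos: [0.5334, -0.0471, 0.1492]
tcp_rot: [0.791, 0.612, -0.0, -0.0]
contact_force: [-0.5, 0.5, -0.3]
opening: 0.188
finger_force: 0.0
```

```bash
python3 - <<'E'
from h import *
b=bez(*C1,6);c,h=b[0]
s=ctrl.get_state();print(s['eef_pos'],s['opening'],tcp(c,h,28,.15))
a=shot('scene');t=shot('top')
B=lambda d,u,v:cv2.resize(d['color'][v:v+130,u:u+190],None,fx=4,fy=4,interpolation=3)[:,:,::-1]
cv2.imwrite('pics/s1.png',np.vstack([B(a,200,130)]))
print(*rows(now(),[tcp(c,h,28)]*1,-.62),sep='\n')
# where should tips (z+22mm) be in the scene picture
p,R=now()
for dy in(-.0225,-.008,.008,.0225): print(dy,[(4*(np.array(proj(a,p+R.apply([dx,dy,.022])))-[200,130])).round() for dx in(-.011,.011)])
E
```

```text
[ 0.53342466 -0.04705137  0.14917771] 0.18750411989622637 (np.float64(0.5340087677352648), np.float64(-0.049338692925903885), 0.15, np.float64(1.3244373028894991))
0.0 -0.0 -0.3 -3.2 1.3 54.9 -0.62
-0.0225 [array([280., 137.]), array([321., 153.])]
-0.008 [array([261., 153.]), array([302., 170.])]
0.008 [array([240., 172.]), array([281., 188.])]
0.0225 [array([220., 189.]), array([262., 206.])]
```

View pics/s1.png

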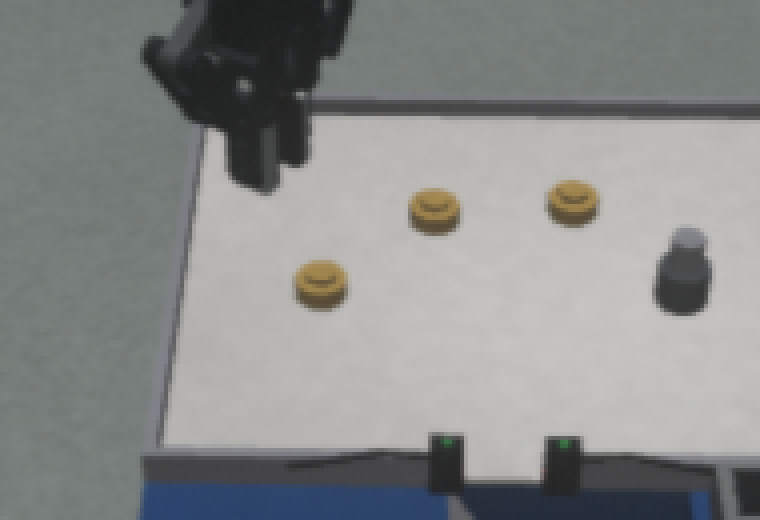

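The fingertips are near crop (265,190) and (305,163), behind cap 1 at (321,284) and clear of it. They sit about 1.5 mm higher than predicted. I'll lower and plan the push.

```bash
sed -i 's/ZP=.095/ZP=.094/' h.py; python3 - <<'E'
from h import *
b=bez(*C1,6);c,h=b[0]
d=tcp(c,h,28)
w=[(*d[:2],.13,d[3]),(*d[:2],.11,d[3]),d,d,d,d,tcp(c,h,25),tcp(c,h,21)]+[tcp(*k) for k in b]
print(len(b));print(*rows(now(),w,-.62),sep='\n\n')
E
```

```text
26
0.0 -0.0 -0.3 -3.2 1.4 19.9 -0.62; 0.0 -0.0 -0.3 -3.2 1.4 39.9 -0.62; 0.0 -0.0 -0.3 -3.2 1.3 55.9 -0.62; 0.0 -0.0 -0.3 -3.2 1.3 55.9 -0.62; 0.0 -0.0 -0.3 -3.2 1.3 55.9 -0.62; 0.0 -0.0 -0.3 -3.2 1.3 55.9 -0.62; 0.0 -0.0 -0.3 -0.2 1.3 55.9 -0.62; 0.0 -0.0 -0.3 3.8 1.3 55.9 -0.62

0.0 0.0 0.0 1.1 -0.0 0.0 -0.62; 0.0 0.0 1.3 7.0 -0.4 0.0 -0.62; 0.0 0.0 2.7 13.0 -0.7 0.0 -0.62; 0.0 0.0 4.1 18.9 -0.8 0.0 -0.62; 0.0 0.0 5.7 24.9 -0.8 0.0 -0.62; 0.0 0.0 7.3 30.8 -0.7 0.0 -0.62; 0.0 0.0 9.0 36.8 -0.5 0.0 -0.62; 0.0 0.0 10.9 42.7 -0.1 0.0 -0.62

0.0 0.0 2.0 5.9 -0.6 0.0 -0.62; 0.0 0.0 4.0 11.9 -1.0 0.0 -0.62; 0.0 0.0 6.2 17.9 -1.2 0.0 -0.62; 0.0 0.0 8.6 23.8 -1.3 0.0 -0.62; 0.0 0.0 11.0 29.8 -1.1 0.0 -0.62; 0.0 0.0 13.6 35.8 -0.7 0.0 -0.62; 0.0 0.0 16.3 41.8 -0.1 0.0 -0.62; 0.0 0.0 19.0 47.7 0.8 0.0 -0.62

0.0 0.0 2.9 6.0 -0.8 0.0 -0.62; 0.0 0.0 5.8 11.9 -1.4 0.0 -0.62; 0.0 0.0 8.8 17.9 -1.7 0.0 -0.62; 0.0 0.0 11.8 24.0 -1.7 0.0 -0.62; 0.0 0.0 14.8 30.0 -1.3 0.0 -0.62; 0.0 0.0 17.7 36.0 -0.6 0.0 -0.62; 0.0 0.0 20.7 41.9 0.3 0.0 -0.62; 0.0 0.0 23.5 47.7 1.7 0.0 -0.62

0.0 0.0 2.8 5.9 -0.8 0.0 -0.62; 0.0 0.0 5.4 11.9 -1.3 0.0 -0.62
```

Call:
send_rows --rows "0 0 0 -3 1 20 -0.62; 0 0 0 -3 1 40 -0.62; 0 0 0 -3 1 56 -0.62; 0 0 0 -3 1 56 -0.62; 0 0 0 -3 1 56 -0.62; 0 0 0 -3 1 56 -0.62; 0 0 0 0 1 56 -0.62; 0 0 0 4 1 56 -0.62"

```text
time: 3.75
eef_pos: [0.5356, -0.0432, 0.0934]
tcp_rot: [0.791, 0.612, 0.0, 0.0]
contact_force: [-0.4, 0.6, -0.0]
opening: 0.187
finger_force: 0.0
```

Call:
send_rows --rows "0 0 0 1 0 0 -0.62; 0 0 1.3 7 -0.4 0 -0.62; 0 0 2.7 13 -0.7 0 -0.62; 0 0 4.1 19 -0.8 0 -0.62; 0 0 5.7 25 -0.8 0 -0.62; 0 0 7.3 31 -0.7 0 -0.62; 0 0 9 37 -0.5 0 -0.62; 0 0 10.9 43 0 0 -0.62"

```text
time: 4.75
eef_pos: [0.5464, -0.0012, 0.0933]
tcp_rot: [0.846, 0.534, -0.0, -0.0]
contact_force: [-0.3, -0.4, -1.0]
opening: 0.19
finger_force: 0.1
```

```bash
python3 - <<'E'
from h import *
s=ctrl.get_state();b=bez(*C1,6);print(s['time'],s['eef_pos'],s['contact_force'],s['opening'],tcp(*b[7]))
R=now()[1].as_matrix();print('yaw',np.arctan2(R[1,0],R[0,0]))
a=shot('scene')
cv2.imwrite('pics/s2.png',cv2.resize(a['color'][130:260,200:390],None,fx=4,fy=4,interpolation=3)[:,:,::-1])
E
```

```text
4.75 [ 0.54639908 -0.0012129   0.09331575] [-0.31225908 -0.3571086  -1.02372184] 0.1899533191773663 (np.float64(0.5460368020349188), np.float64(-0.0010868356697248324), 0.094, np.float64(1.134364890317131))
yaw 1.1258112527301858
```

View pics/s2.png

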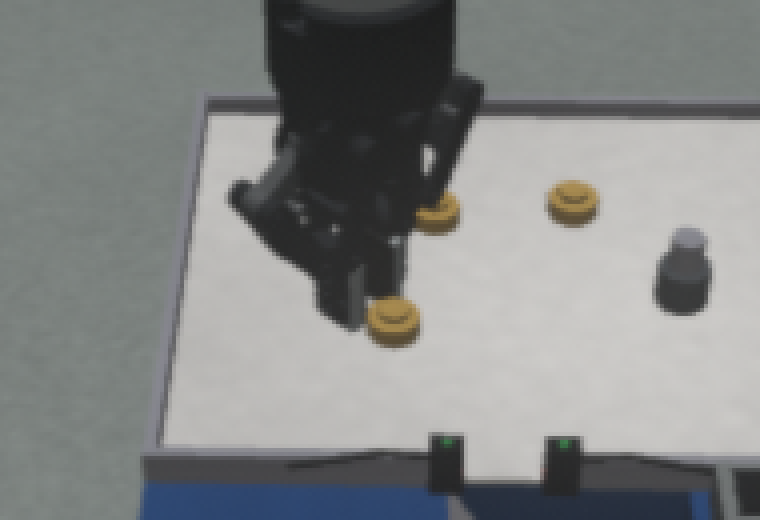

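Cap 1 is at crop (393,320), cradled between the fingertips, and cap 2 is untouched. I'll continue the push.

Call:
send_rows --rows "0 0 2 6 -0.6 0 -0.62; 0 0 4 12 -1 0 -0.62; 0 0 6.2 18 -1.2 0 -0.62; 0 0 8.6 24 -1.3 0 -0.62; 0 0 11 30 -1.1 0 -0.62; 0 0 13.6 36 -0.7 0 -0.62; 0 0 16.3 42 0 0 -0.62; 0 0 19 47.7 0.8 0 -0.62"

```text
time: 5.8
eef_pos: [0.5675, 0.0414, 0.0933]
tcp_rot: [0.922, 0.387, -0.0, -0.0]
contact_force: [0.4, -0.3, 0.3]
opening: 0.189
finger_force: 0.2
```

```bash
cat >> h.py <<'E'
def findcap(d,near=None):
    hsv=cv2.cvtColor(d['color'],cv2.COLOR_RGB2HSV);m=cv2.inRange(hsv,(12,90,60),(30,255,255))
    n,l,st,c=cv2.connectedComponentsWithStats(m);r=[]
    for i in range(1,n):
        if st[i,4]>12:
            w=w2t(onz(d,*c[i],.077))
            if abs(w[0])<160 and abs(w[1])<150: r.append((w.round(1),int(st[i,4])))
    return r
E
python3 - <<'E'
from h import *
s=ctrl.get_state();print(s['time'],w2t(s['eef_pos']),s['eef_pos'][2],s['contact_force'])
print(findcap(shot('scene')),findcap(shot('top')))
b=bez(*C1,6);print(w2t(tcp(*b[15])[:2]),b[15])
w=[tcp(*k) for k in b[16:]];w+=w[-1:]*1
print(*rows(now(),w,-.62),sep='\n\n')
E
```

```text
5.8 [ 32.20772151 -24.7286465 ] 0.0932979810437225 [ 0.36829873 -0.32776951  0.25962287]
[(array([-69.8,  42.8]), 42), (array([ 49.7, -15.2]), 129)] []
[ 31.77548794 -24.1214549 ] (array([ 49.18560041, -14.48309488]), np.float64(0.505608277049223))
0.0 -0.0 2.5 5.6 -1.6 -0.7 -0.62; 0.0 -0.0 5.5 11.6 -2.2 -0.7 -0.62; -0.0 -0.0 8.4 17.6 -2.5 -0.7 -0.62; -0.0 -0.0 11.4 23.7 -2.5 -0.7 -0.62; -0.0 -0.0 14.4 29.7 -2.2 -0.7 -0.62; -0.0 -0.0 17.4 35.6 -1.6 -0.7 -0.62; -0.0 -0.0 20.3 41.6 -0.6 -0.7 -0.62; -0.0 -0.0 23.2 47.5 0.6 -0.7 -0.62

0.0 0.0 2.8 5.9 -0.8 0.0 -0.62; 0.0 0.0 5.4 11.9 -1.3 0.0 -0.62; 0.0 0.0 5.4 11.9 -1.3 0.0 -0.62
```

Call:
send_rows --rows "0 0 2.5 6 -1.6 0 -0.62; 0 0 5.5 12 -2.2 0 -0.62; 0 0 8.4 18 -2.5 0 -0.62; 0 0 11.4 24 -2.5 0 -0.62; 0 0 14.4 30 -2.2 0 -0.62; 0 0 17.4 36 -1.6 0 -0.62; 0 0 20.3 41.6 -0.6 0 -0.62"

```text
time: 6.78
eef_pos: [0.5961, 0.0712, 0.0932]
tcp_rot: [0.976, 0.219, -0.0, -0.0]
contact_force: [0.1, 0.1, 0.3]
opening: 0.192
finger_force: 0.2
```

```bash
python3 - <<'E'
from h import *
s=ctrl.get_state();print(s['time'],w2t(s['eef_pos']),s['eef_pos'][2],s['contact_force'])
b=bez(*C1,6);print(w2t(tcp(*b[22])[:2]),b[22])
d=shot('scene','s3f.png');print(findcap(d))
w=[tcp(*k) for k in b[23:]];w+=w[-1:]*1
print(*rows(now(),w,-.62),sep='\n\n')
cv2.imwrite('pics/s3.png',cv2.resize(d['color'][130:260,200:390],None,fx=4,fy=4,interpolation=3)[:,:,::-1])
E
```

```text
6.775 [68.23451312 -4.5193524 ] 0.09319619333244998 [0.13303545 0.10875177 0.26186547]
[68.58609353 -4.13797918] (array([88.2775419 , -1.26450373]), np.float64(0.1449022968335968))
[(array([87.9, -1.4]), 150)]
-0.0 -0.0 2.7 5.7 -1.2 -0.7 -0.62; -0.0 -0.0 5.5 11.7 -1.7 -0.7 -0.62; -0.0 -0.0 8.2 17.7 -1.9 -0.7 -0.62; -0.0 -0.0 8.2 17.7 -1.9 -0.7 -0.62
```

View pics/s3.png

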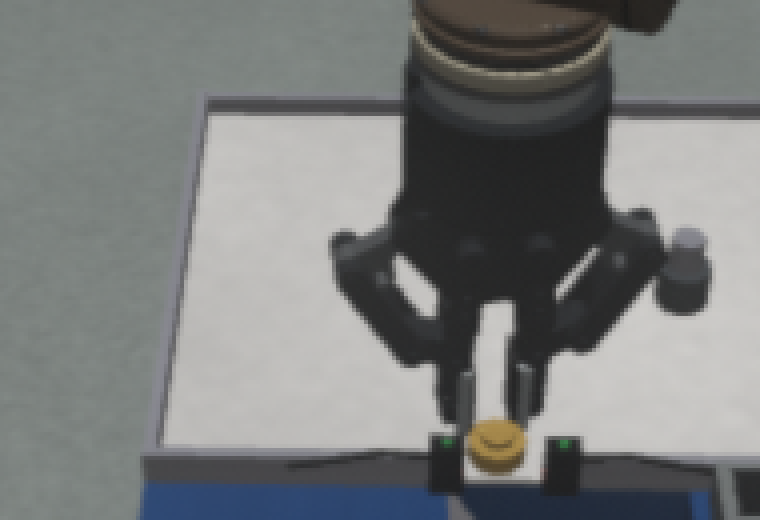

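Cap 1 is at crop (497,445), between the heads at (447,465) and (563,465) and slightly right of centre. The last steps of the path centre it.

Call:
send_rows --rows "0 0 2.7 5.7 -1.2 0 -0.62; 0 0 5.5 11.7 -1.7 0 -0.62; 0 0 8.2 17.7 -1.9 0 -0.62; 0 0 8.2 17.7 -1.9 0 -0.62"

```text
time: 7.32
eef_pos: [0.6115, 0.0804, 0.0933]
tcp_rot: [0.989, 0.15, 0.0, 0.0]
contact_force: [0.0, 0.1, -0.1]
opening: 0.19
finger_force: 0.0
```

```bash
python3 - <<'E'
from h import *
s=ctrl.get_state();print(s['time'],w2t(s['eef_pos']),s['eef_pos'][2],s['contact_force'])
d=shot('scene');print(findcap(d),findcap(shot('top')))
p,R=now();b=bez(*C2,6);c,h=b[0]
q=tcp(c,h,28,.16)
yw=np.arctan2(R.as_matrix()[1,0],R.as_matrix()[0,0])
bk=lambda k,z:(p[0]-k*np.cos(yw),p[1]-k*np.sin(yw),z,yw)
w=[bk(.004,p[2]),bk(.006,.13),bk(.01,.16)]+[q]*5
print(*rows(now(),w,-.62),q,sep='\n')
E
```

```text
7.325 [85.66332262 -0.20891753] 0.09333484676785239 [ 0.02642583  0.08233686 -0.09648235]
[] [(array([-65.6, -26.9]), 137)]
-0.0 0.0 -0.0 -4.0 0.0 0.0 -0.62; -0.0 0.0 -0.0 -6.0 -0.0 -36.8 -0.62; -0.0 0.0 -0.0 -10.0 -0.0 -66.8 -0.62; -0.0 0.0 -13.3 -177.9 32.3 -66.8 -0.62; -0.0 0.0 -13.3 -177.9 32.3 -66.8 -0.62; -0.0 0.0 -13.3 -177.9 32.3 -66.8 -0.62; -0.0 0.0 -13.3 -177.9 32.3 -66.8 -0.62; -0.0 0.0 -13.3 -177.9 32.3 -66.8 -0.62
(np.float64(0.450677886027106), np.float64(-0.0030490162046915154), 0.16, np.float64(0.53249096727036))
```

Cap 1 is no longer visible on the deck, so it has dropped. Next is cap 2.

Call:
send_rows --rows "0 0 0 -4 0 0 -0.62; 0 0 0 -6 0 -37 -0.62; 0 0 0 -10 0 -67 -0.62; 0 0 -13.3 -178 32 -67 -0.62; 0 0 -13.3 -178 32 -67 -0.62; 0 0 -13.3 -178 32 -67 -0.62; 0 0 -13.3 -178 32 -67 -0.62; 0 0 -13.3 -178 32 -67 -0.62"

```text
time: 8.43
eef_pos: [0.4512, -0.0026, 0.1609]
tcp_rot: [0.965, 0.262, 0.001, 0.0]
contact_force: [-0.4, 0.7, -0.4]
opening: 0.186
finger_force: 0.0
```

```bash
python3 - <<'E'
from h import *
b=bez(*C2,6);c,h=b[0];d=tcp(c,h,28)
s=ctrl.get_state();print(s['time'],s['eef_pos'],d)
a=shot('scene');t=shot('top');print(findcap(a),findcap(t))
T=cv2.resize(t['color'][150:320,125:325],None,fx=3.5,fy=3.5,interpolation=3)[:,:,::-1];cv2.imwrite('pics/t4.png',T)
w=[(*d[:2],.12,d[3]),(*d[:2],.105,d[3]),d,d,d,tcp(c,h,25),tcp(c,h,21),tcp(c,h,20)]+[tcp(*k) for k in b[1:]]
print(len(b));print(*rows(now(),w,-.62),sep='\n\n')
E
```

```text
8.425 [ 0.45116852 -0.00261866  0.16090668] (np.float64(0.450677886027106), np.float64(-0.0030490162046915154), 0.094, np.float64(0.53249096727036))
[(array([-73.2,  38.5]), 88), (array([-65.4, -26.4]), 90)] [(array([113.2,  45.3]), 53), (array([-69.6,  44.4]), 36)]
30
0.0 -0.1 -0.1 -1.3 0.0 40.9 -0.62; 0.0 -0.1 -0.1 -1.4 0.0 55.9 -0.62; 0.0 -0.1 -0.1 -1.4 -0.0 66.9 -0.62; 0.0 -0.1 -0.1 -1.4 -0.0 66.9 -0.62; 0.0 -0.1 -0.1 -1.4 -0.0 66.9 -0.62; 0.0 -0.1 -0.1 1.6 -0.0 66.9 -0.62; 0.0 -0.1 -0.1 5.6 -0.0 66.9 -0.62; 0.0 -0.1 -0.1 6.6 -0.0 66.9 -0.62

0.0 0.0 0.2 6.1 -0.1 0.0 -0.62; 0.0 0.0 0.4 12.1 -0.1 0.0 -0.62; 0.0 0.0 0.6 18.1 -0.1 0.0 -0.62; 0.0 0.0 0.8 24.1 -0.1 0.0 -0.62; 0.0 0.0 1.1 30.0 -0.1 0.0 -0.62; 0.0 0.0 1.3 36.0 -0.1 0.0 -0.62; 0.0 0.0 1.5 42.0 0.0 0.0 -0.62; 0.0 0.0 1.8 48.0 0.1 0.0 -0.62

0.0 0.0 0.3 6.0 -0.1 0.0 -0.62; 0.0 0.0 0.6 12.0 -0.1 0.0 -0.62; 0.0 0.0 0.9 18.0 -0.2 0.0 -0.62; 0.0 0.0 1.2 24.0 -0.2 0.0 -0.62; 0.0 0.0 1.5 30.0 -0.1 0.0 -0.62; 0.0 0.0 1.9 35.9 -0.1 0.0 -0.62; 0.0 0.0 2.2 41.9 -0.0 0.0 -0.62; 0.0 0.0 2.6 47.9 0.1 0.0 -0.62

0.0 0.0 0.4 6.0 -0.1 0.0 -0.62; 0.0 0.0 0.9 12.0 -0.2 0.0 -0.62; 0.0 0.0 1.3 18.0 -0.3 0.0 -0.62; 0.0 0.0 1.9 24.0 -0.3 0.0 -0.62; 0.0 0.0 2.4 30.0 -0.2 0.0 -0.62; 0.0 0.0 3.0 35.9 -0.2 0.0 -0.62; 0.0 0.0 3.7 41.9 -0.0 0.0 -0.62; 0.0 0.0 4.4 47.9 0.1 0.0 -0.62

0.0 0.0 0.8 6.0 -0.2 0.0 -0.62; 0.0 0.0 1.6 12.0 -0.4 0.0 -0.62; 0.0 0.0 2.5 18.0 -0.5 0.0 -0.62; 0.0 0.0 3.6 24.0 -0.5 0.0 -0.62; 0.0 0.0 4.7 30.0 -0.5 0.0 -0.62
```

View pics/t4.png

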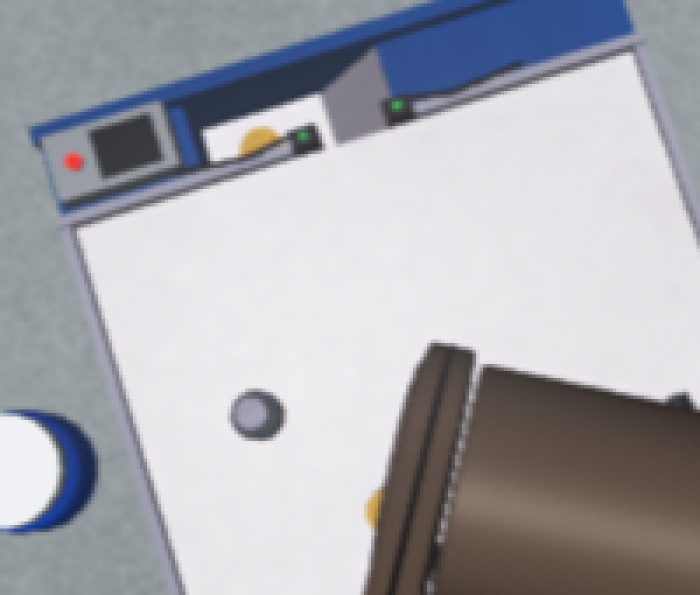

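Cap 1 lies on the slot floor at crop (260,143). Caps 2 and 3 and the gauge are where they were. I'll push cap 2 now.

Call:
send_rows --rows "0 0 0 -1.4 0 40 -0.62; 0 0 0 -1.4 0 56 -0.62; 0 0 0 -1.4 0 67 -0.62; 0 0 0 -1.4 0 67 -0.62; 0 0 0 -1.4 0 67 -0.62; 0 0 0 1.6 0 67 -0.62; 0 0 0 5.6 0 67 -0.62; 0 0 0 6.6 0 67 -0.62"

```text
time: 9.52
eef_pos: [0.4567, 0.001, 0.0935]
tcp_rot: [0.965, 0.262, 0.0, 0.0]
contact_force: [0.3, 1.0, -0.2]
opening: 0.186
finger_force: 0.0
```

Call:
send_rows --rows "0 0 0.2 6 0 0 -0.62; 0 0 0.4 12 0 0 -0.62; 0 0 0.6 18 0 0 -0.62; 0 0 0.8 24 0 0 -0.62; 0 0 1 30 0 0 -0.62; 0 0 1.3 36 0 0 -0.62; 0 0 1.5 42 0 0 -0.62; 0 0 1.8 48 0 0 -0.62"

```text
time: 10.52
eef_pos: [0.4981, 0.0254, 0.0933]
tcp_rot: [0.969, 0.247, 0.0, 0.0]
contact_force: [0.1, -0.7, 0.3]
opening: 0.189
finger_force: 0.2
```

```bash
python3 - <<'E'
from h import *
b=bez(*C2,6);s=ctrl.get_state();print(s['time'],w2t(s['eef_pos']),s['eef_pos'][2],s['contact_force'],w2t(tcp(*b[8])[:2]),b[8])
print(findcap(shot('scene')))
w=[tcp(*k) for k in b[9:]]
print(*rows(now(),w,-.62),sep='\n\n')
E
```

```text
10.525 [-38.85364342 -19.74728871] 0.09331888500462107 [ 0.1144996  -0.74047331  0.31150317] [-38.03790874 -20.03780181] (array([-18.55233946, -15.99767928]), np.float64(0.20444242929659356))
[(array([-72.6,  38.5]), 92), (array([-19.9, -15.5]), 109)]
0.0 -0.1 0.1 6.1 0.2 -0.5 -0.62; 0.0 -0.1 0.4 12.1 0.2 -0.5 -0.62; 0.0 -0.1 0.7 18.1 0.1 -0.5 -0.62; 0.0 -0.1 1.0 24.1 0.1 -0.5 -0.62; 0.0 -0.1 1.4 30.1 0.1 -0.5 -0.62; 0.0 -0.1 1.7 36.1 0.1 -0.5 -0.62; 0.0 -0.1 2.1 42.1 0.2 -0.5 -0.62; 0.0 -0.1 2.5 48.1 0.3 -0.5 -0.62

0.0 0.0 0.4 6.0 -0.1 0.0 -0.62; 0.0 0.0 0.9 12.0 -0.2 0.0 -0.62; 0.0 0.0 1.3 18.0 -0.3 0.0 -0.62; 0.0 0.0 1.9 24.0 -0.3 0.0 -0.62; 0.0 0.0 2.4 30.0 -0.2 0.0 -0.62; 0.0 0.0 3.0 35.9 -0.2 0.0 -0.62; 0.0 0.0 3.7 41.9 -0.0 0.0 -0.62; 0.0 0.0 4.4 47.9 0.1 0.0 -0.62

0.0 0.0 0.8 6.0 -0.2 0.0 -0.62; 0.0 0.0 1.6 12.0 -0.4 0.0 -0.62; 0.0 0.0 2.5 18.0 -0.5 0.0 -0.62; 0.0 0.0 3.6 24.0 -0.5 0.0 -0.62; 0.0 0.0 4.7 30.0 -0.5 0.0 -0.62
```

Call:
send_rows --rows "0 0 0.2 6 0 0 -0.62; 0 0 0.4 12 0 0 -0.62; 0 0 0.7 18 0 0 -0.62; 0 0 1 24 0 0 -0.62; 0 0 1.4 30 0 0 -0.62; 0 0 1.7 36 0 0 -0.62; 0 0 2.1 42 0.1 0 -0.62; 0 0 2.5 48 0.2 0 -0.62"

```text
time: 11.58
eef_pos: [0.5403, 0.0481, 0.0933]
tcp_rot: [0.974, 0.226, -0.0, -0.0]
contact_force: [-0.1, -0.6, -0.2]
opening: 0.189
finger_force: 0.3
```

Call:
send_rows --rows "0 0 0.4 6 -0.1 0 -0.62; 0 0 0.9 12 -0.2 0 -0.62; 0 0 1.3 18 -0.3 0 -0.62; 0 0 1.9 24 -0.3 0 -0.62; 0 0 2.4 30 -0.2 0 -0.62; 0 0 3 36 -0.2 0 -0.62; 0 0 3.7 42 0 0 -0.62; 0 0 4.4 48 0.1 0 -0.62"

```text
time: 12.58
eef_pos: [0.5835, 0.0691, 0.0933]
tcp_rot: [0.982, 0.188, 0.0, 0.0]
contact_force: [-0.5, -0.3, -0.2]
opening: 0.188
finger_force: 0.3
```

```bash
python3 - <<'E'
from h import *
b=bez(*C2,6);s=ctrl.get_state();print(s['time'],w2t(s['eef_pos']),s['eef_pos'][2],s['contact_force'],w2t(tcp(*b[24])[:2]),b[24])
print(findcap(shot('scene')))
w=[tcp(*k) for k in b[25:]]
w+=w[-1:]
print(*rows(now(),w,-.62),sep='\n\n')
E
```

```text
12.575 [55.61688019 -2.83936995] 0.09332473903139547 [-0.51430037 -0.28273236 -0.19066119] [56.25915752 -2.97715878] (array([76.09157559, -1.33850286]), np.float64(0.08243786126119922))
[(array([75.4, -1. ]), 138)]
0.0 -0.1 0.7 6.0 -0.1 -0.5 -0.62; 0.0 -0.1 1.5 12.0 -0.3 -0.5 -0.62; 0.0 -0.1 2.5 18.0 -0.4 -0.5 -0.62; 0.0 -0.1 3.5 24.0 -0.4 -0.5 -0.62; 0.0 -0.1 4.6 30.0 -0.4 -0.5 -0.62; 0.0 -0.1 4.6 30.0 -0.4 -0.5 -0.62
```

Call:
send_rows --rows "0 0 0.7 6 -0.1 0 -0.62; 0 0 1.5 12 -0.3 0 -0.62; 0 0 2.5 18 -0.4 0 -0.62; 0 0 3.5 24 -0.4 0 -0.62; 0 0 4.6 30 -0.4 0 -0.62; 0 0 4.6 30 -0.4 0 -0.62"

```text
time: 13.38
eef_pos: [0.6114, 0.0806, 0.0934]
tcp_rot: [0.989, 0.149, 0.0, 0.0]
contact_force: [-0.1, -0.7, 0.9]
opening: 0.19
finger_force: 0.0
```

```bash
python3 - <<'E'
from h import *
s=ctrl.get_state();print(s['time'],w2t(s['eef_pos']),s['eef_pos'][2],s['contact_force'])
print(findcap(shot('scene')),findcap(shot('top')))
p,R=now();b=bez(*C3,6);c,h=b[0];M=R.as_matrix()
q=tcp(c,h,26,.16);yw=np.arctan2(M[1,0],M[0,0])
bk=lambda k,z:(p[0]-k*np.cos(yw),p[1]-k*np.sin(yw),z,yw)
w=[bk(.004,p[2]),bk(.006,.13),bk(.01,.16)]+[q]*5
print(*rows(now(),w,-.62),q,np.hypot(*q[:2]),sep='\n')
E
```

```text
13.375 [ 8.56641610e+01 -5.80608926e-02] 0.09341816891367276 [-0.09675408 -0.72170105  0.91405884]
[] []
-0.0 0.0 -0.0 -4.0 0.0 0.0 -0.62; -0.0 0.0 -0.0 -6.0 -0.0 -36.8 -0.62; -0.0 0.0 -0.0 -10.0 -0.0 -66.8 -0.62; -0.0 0.0 18.1 -182.7 -46.7 -66.8 -0.62; -0.0 0.0 18.1 -182.7 -46.7 -66.8 -0.62; -0.0 0.0 18.1 -182.7 -46.7 -66.8 -0.62; -0.0 0.0 18.1 -182.7 -46.7 -66.8 -0.62; -0.0 0.0 18.1 -182.7 -46.7 -66.8 -0.62
(np.float64(0.4224668488205587), np.float64(0.0714445805880922), 0.16, np.float64(-0.017909126717042145))
0.42846536201632585
```

Call:
send_rows --rows "0 0 0 -4 0 0 -0.62; 0 0 0 -6 0 -37 -0.62; 0 0 0 -10 0 -67 -0.62; 0 0 18 -183 -47 -67 -0.62; 0 0 18 -183 -47 -67 -0.62; 0 0 18 -183 -47 -67 -0.62; 0 0 18 -183 -47 -67 -0.62; 0 0 18 -183 -47 -67 -0.62"

```text
time: 14.48
eef_pos: [0.4228, 0.0715, 0.1611]
tcp_rot: [1.0, -0.008, 0.001, 0.0]
contact_force: [-0.2, 0.5, -0.2]
opening: 0.191
finger_force: 0.0
```

```bash
python3 - <<'E'
from h import *
b=bez(*C3,6);c,h=b[0];d=tcp(c,h,26)
s=ctrl.get_state();print(s['time'],s['eef_pos'],d,s['qpos'])
a=shot('scene');t=shot('top');print(findcap(a),findcap(t))
T=cv2.resize(t['color'][150:320,125:325],None,fx=3.5,fy=3.5,interpolation=3)[:,:,::-1];cv2.imwrite('pics/t5.png',T)
w=[(*d[:2],.12,d[3]),(*d[:2],.105,d[3]),d,d,d,tcp(c,h,23),tcp(c,h,21),tcp(c,h,20)]+[tcp(*k) for k in b[1:]]
print(len(b));print(*rows(now(),w,-.62),sep='\n\n')
E
```

```text
14.475 [0.42283755 0.07145084 0.16110476] (np.float64(0.4224668488205587), np.float64(0.0714445805880922), 0.094, np.float64(-0.017909126717042145)) [-7.01315881e-02 -1.79604166e-01  2.24072493e+00  2.57699734e-05
  1.07791351e+00  1.51652424e+00]
[(array([-73.3,  38.5]), 87)] [(array([118.7,  22.9]), 73), (array([113. ,  45.9]), 50)]
32
0.0 -0.1 0.1 -1.4 -0.0 41.3 -0.62; 0.0 -0.1 0.1 -1.4 -0.0 56.3 -0.62; 0.0 -0.1 0.1 -1.5 -0.0 67.3 -0.62; 0.0 -0.1 0.1 -1.5 -0.0 67.3 -0.62; 0.0 -0.1 0.1 -1.5 -0.0 67.3 -0.62; 0.0 -0.1 0.1 1.5 -0.0 67.3 -0.62; 0.0 -0.1 0.1 3.5 -0.0 67.3 -0.62; 0.0 -0.1 0.1 4.5 -0.0 67.3 -0.62

0.0 0.0 -0.2 6.0 0.1 0.0 -0.62; 0.0 0.0 -0.4 12.0 0.1 0.0 -0.62; 0.0 0.0 -0.7 17.9 0.1 0.0 -0.62; 0.0 0.0 -0.9 23.8 0.1 0.0 -0.62; 0.0 0.0 -1.2 29.7 0.1 0.0 -0.62; 0.0 0.0 -1.4 35.7 0.1 0.0 -0.62; 0.0 0.0 -1.7 41.6 0.0 0.0 -0.62; 0.0 0.0 -2.0 47.5 -0.1 0.0 -0.62

0.0 0.0 -0.3 5.9 0.1 0.0 -0.62; 0.0 0.0 -0.6 11.9 0.2 0.0 -0.62; 0.0 0.0 -0.9 17.8 0.2 0.0 -0.62; 0.0 0.0 -1.3 23.7 0.2 0.0 -0.62; 0.0 0.0 -1.7 29.6 0.2 0.0 -0.62; 0.0 0.0 -2.0 35.6 0.1 0.0 -0.62; 0.0 0.0 -2.5 41.5 0.0 0.0 -0.62; 0.0 0.0 -2.9 47.4 -0.1 0.0 -0.62

0.0 0.0 -0.5 5.9 0.1 0.0 -0.62; 0.0 0.0 -1.0 11.9 0.2 0.0 -0.62; 0.0 0.0 -1.5 17.8 0.3 0.0 -0.62; 0.0 0.0 -2.1 23.7 0.3 0.0 -0.62; 0.0 0.0 -2.7 29.6 0.3 0.0 -0.62; 0.0 0.0 -3.3 35.6 0.2 0.0 -0.62; 0.0 0.0 -4.0 41.5 0.1 0.0 -0.62; 0.0 0.0 -4.8 47.4 -0.1 0.0 -0.62

0.0 0.0 -0.9 5.9 0.3 0.0 -0.62; 0.0 0.0 -1.8 11.9 0.4 0.0 -0.62; 0.0 0.0 -2.8 17.8 0.6 0.0 -0.62; 0.0 0.0 -4.0 23.7 0.6 0.0 -0.62; 0.0 0.0 -5.2 29.7 0.6 0.0 -0.62; 0.0 0.0 -6.7 35.6 0.5 0.0 -0.62; 0.0 0.0 -8.3 41.6 0.3 0.0 -0.62
```

View pics/t5.png

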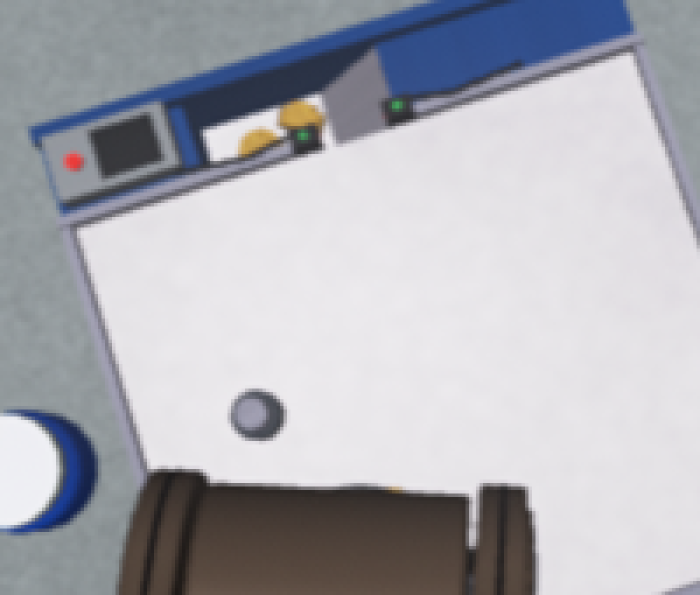

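Two caps are in the slot at crop (258,143) and (300,115). The gauge at (258,415) has not moved. I'll push cap 3.

Call:
send_rows --rows "0 0 0 -1.5 0 41 -0.62; 0 0 0 -1.5 0 56 -0.62; 0 0 0 -1.5 0 67 -0.62; 0 0 0 -1.5 0 67 -0.62; 0 0 0 -1.5 0 67 -0.62; 0 0 0 1.5 0 67 -0.62; 0 0 0 3.5 0 67 -0.62; 0 0 0 4.5 0 67 -0.62"

```text
time: 15.58
eef_pos: [0.4269, 0.0715, 0.0935]
tcp_rot: [1.0, -0.008, 0.0, 0.0]
contact_force: [0.0, -0.1, 1.4]
opening: 0.194
finger_force: 0.0
```

Call:
send_rows --rows "0 0 -0.2 6 0 0 -0.62; 0 0 -0.4 12 0 0 -0.62; 0 0 -0.7 18 0 0 -0.62; 0 0 -0.9 24 0 0 -0.62; 0 0 -1.2 30 0 0 -0.62; 0 0 -1.4 36 0 0 -0.62; 0 0 -1.7 42 0 0 -0.62; 0 0 -2 47.5 0 0 -0.62"

```text
time: 16.58
eef_pos: [0.4745, 0.0707, 0.0933]
tcp_rot: [1.0, 0.01, 0.0, 0.0]
contact_force: [-0.1, 0.2, -0.0]
opening: 0.193
finger_force: 0.1
```

```bash
python3 - <<'E'
from h import *
b=bez(*C3,6);s=ctrl.get_state();print(s['time'],w2t(s['eef_pos']),s['eef_pos'][2],s['contact_force'],w2t(tcp(*b[8])[:2]),b[8])
print(findcap(shot('scene')))
w=[tcp(*k) for k in b[9:]]
print(*rows(now(),w,-.62),sep='\n\n')
E
```

```text
16.575 [-48.13191407  30.5499176 ] 0.09333156591030099 [-0.13303117  0.15703513 -0.01692823] [-46.81108854  29.96675978] (array([-27.6873317 ,  24.46294978]), np.float64(-0.2802265479716886))
[(array([-29.3,  25.4]), 108)]
0.0 -0.1 -0.1 6.7 0.2 -0.5 -0.62; 0.0 -0.1 -0.4 12.6 0.3 -0.5 -0.62; 0.0 -0.1 -0.8 18.5 0.3 -0.4 -0.62; 0.0 -0.1 -1.1 24.5 0.4 -0.4 -0.62; 0.0 -0.1 -1.5 30.4 0.3 -0.4 -0.62; 0.0 -0.1 -1.9 36.3 0.3 -0.4 -0.62; 0.0 -0.1 -2.3 42.3 0.2 -0.4 -0.62; 0.0 -0.1 -2.7 48.2 0.1 -0.4 -0.62

0.0 0.0 -0.5 5.9 0.1 0.0 -0.62; 0.0 0.0 -1.0 11.9 0.2 0.0 -0.62; 0.0 0.0 -1.5 17.8 0.3 0.0 -0.62; 0.0 0.0 -2.1 23.7 0.3 0.0 -0.62; 0.0 0.0 -2.7 29.6 0.3 0.0 -0.62; 0.0 0.0 -3.3 35.6 0.2 0.0 -0.62; 0.0 0.0 -4.0 41.5 0.1 0.0 -0.62; 0.0 0.0 -4.8 47.4 -0.1 0.0 -0.62

0.0 0.0 -0.9 5.9 0.3 0.0 -0.62; 0.0 0.0 -1.8 11.9 0.4 0.0 -0.62; 0.0 0.0 -2.8 17.8 0.6 0.0 -0.62; 0.0 0.0 -4.0 23.7 0.6 0.0 -0.62; 0.0 0.0 -5.2 29.7 0.6 0.0 -0.62; 0.0 0.0 -6.7 35.6 0.5 0.0 -0.62; 0.0 0.0 -8.3 41.6 0.3 0.0 -0.62
```

Call:
send_rows --rows "0 0 -0.2 6 0.2 0 -0.62; 0 0 -0.5 12 0.3 0 -0.62; 0 0 -0.8 18 0.3 0 -0.62; 0 0 -1.1 24 0.3 0 -0.62; 0 0 -1.5 30 0.3 0 -0.62; 0 0 -1.9 36 0.3 0 -0.62; 0 0 -2.3 42 0.2 0 -0.62; 0 0 -2.7 47.6 0.1 0 -0.62"

```text
time: 17.62
eef_pos: [0.5221, 0.0716, 0.0933]
tcp_rot: [0.999, 0.033, -0.0, 0.0]
contact_force: [-0.3, 0.3, 0.2]
opening: 0.192
finger_force: 0.3
```

Call:
send_rows --rows "0 0 -0.5 6 0.1 0 -0.62; 0 0 -1 12 0.2 0 -0.62; 0 0 -1.5 18 0.3 0 -0.62; 0 0 -2.1 24 0.3 0 -0.62; 0 0 -2.7 30 0.3 0 -0.62; 0 0 -3.3 36 0.2 0 -0.62; 0 0 -4 41.5 0.1 0 -0.62; 0 0 -4.8 47.4 0 0 -0.62"

```text
time: 18.62
eef_pos: [0.5694, 0.0747, 0.0934]
tcp_rot: [0.997, 0.075, -0.0, 0.0]
contact_force: [-0.3, 0.2, 0.4]
opening: 0.192
finger_force: 0.3
```

```bash
python3 - <<'E'
from h import *
b=bez(*C3,6);s=ctrl.get_state();print(s['time'],w2t(s['eef_pos']),s['eef_pos'][2],s['contact_force'],w2t(tcp(*b[24])[:2]),b[24])
print(findcap(shot('scene')))
w=[tcp(*k) for k in b[25:]];w+=w[-1:]
print(*rows(now(),w,-.62),sep='\n\n')
E
```

```text
18.625 [43.7317012   6.64469825] 0.09335999234471655 [-0.30482586  0.16556863  0.43111896] [45.00139528  6.27797477] (array([64.69132569,  3.39411612]), np.float64(-0.14542961229061652))
[(array([63.2,  4.1]), 134)]
0.0 -0.1 -0.9 6.5 0.3 -0.5 -0.62; 0.0 -0.1 -1.8 12.5 0.5 -0.5 -0.62; 0.0 -0.1 -2.8 18.4 0.6 -0.5 -0.62; 0.0 -0.1 -4.0 24.3 0.6 -0.4 -0.62; 0.0 -0.1 -5.3 30.3 0.6 -0.4 -0.62; 0.0 -0.1 -6.7 36.2 0.5 -0.4 -0.62; 0.0 -0.1 -8.3 42.2 0.3 -0.4 -0.62; 0.0 -0.1 -8.3 42.2 0.3 -0.4 -0.62
```

Call:
send_rows --rows "0 0 -0.9 6 0.3 0 -0.62; 0 0 -1.8 12 0.5 0 -0.62; 0 0 -2.8 18 0.6 0 -0.62; 0 0 -4 24 0.6 0 -0.62; 0 0 -5.3 30 0.6 0 -0.62; 0 0 -6.7 36 0.5 0 -0.62; 0 0 -8.3 42 0.3 0 -0.62; 0 0 -8.3 42 0.3 0 -0.62"

```text
time: 19.68
eef_pos: [0.6112, 0.0808, 0.0934]
tcp_rot: [0.989, 0.147, 0.0, 0.0]
contact_force: [-0.0, 0.1, -0.7]
opening: 0.189
finger_force: 0.0
```

Call:
send_rows --rows "0 0 0 -4 0 0 -0.62; 0 0 0 -6 0 -40 -0.62; 0 0 0 -10 0 -90 -0.62; 0 0 0 -60 0 -140 -0.62; 0 0 0 -120 0 -160 -0.62; 0 0 0 -180 0 -160 -0.62; 0 0 0 -180 0 -160 -0.62; 0 0 0 -180 0 -160 -0.62"

```text
time: 20.68
eef_pos: [0.4383, 0.0283, 0.2537]
tcp_rot: [0.989, 0.147, 0.001, 0.0]
contact_force: [-0.1, 0.0, 0.4]
opening: 0.192
finger_force: 0.0
```

```bash
python3 - <<'E'
from h import *
a=shot('scene');t=shot('top');print(ctrl.get_state()['time'],findcap(a),findcap(t))
T=cv2.resize(t['color'][140:320,100:310],None,fx=2.5,fy=2.5,interpolation=3);A=cv2.resize(a['color'][140:280,230:440],None,fx=2,fy=2,interpolation=3)
A=cv2.copyMakeBorder(A,0,0,0,T.shape[1]-A.shape[1],0)
S=np.vstack([T,A]);S=cv2.resize(S,None,fx=.8,fy=.8);cv2.imwrite('pics/f.png',S[:,:,::-1])
E
```

```text
20.775 [] [(array([114.9,  19.9]), 130), (array([113. ,  45.9]), 50)]
```

View pics/f.png

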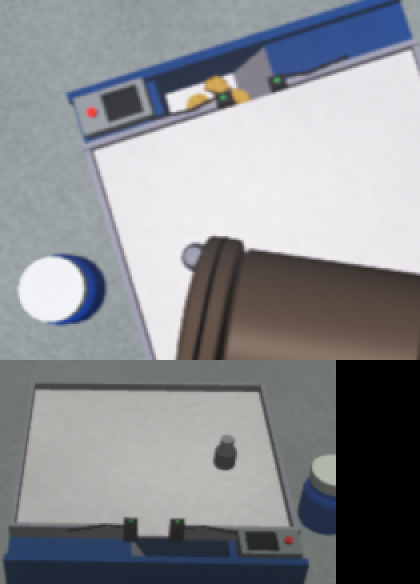

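No caps are left on the deck. Gauge and jar stand as before, and the slot holds three brass blobs. The third, at about (240,97), lies near the foot of the chute, so I'll check numerically that it is settled and low.

```bash
python3 - <<'E'
from h import *
t=shot('top');hsv=cv2.cvtColor(t['color'],cv2.COLOR_RGB2HSV);m=cv2.inRange(hsv,(12,90,40),(30,255,255))
for v in range(174,198): print(v,''.join('#' if m[v,u] else '.' for u in range(180,240)))
for n,q in dict(floorR=(121,12,6),floorL=(121,75,6),gateR=(105,-16,70),gateL=(105,16,70),headL=(109,16,95),deckL=(100,16,70),low=(112,24,20)).items():
    print(n,np.round(proj(t,[*t2w(q[:2]),q[2]/1000]),1))
g=[(r['p'],tow(t,r['position'])) for k in('gauge','jar','screwdriver') for r in ctrl.look_for(t,k)[:1]];print(g)
E
```

```text
174 ............................................................
175 ............................................................
176 ............................................................
177 ............................................................
178 ..........................###...............................
179 ........................#######.............................
180 .......................##########...........................
181 .......................##########...........................
182 .......................###########..........................
183 .......................############.........................
184 .......................#############........................
185 .........................#########.#######..................
186 ...........................####....#########................
187 ..................####..............########................
188 ................#######.............#########...............
189 ...............#########............#########...............
190 ..............##########.............#######................
191 ..............########................##....................
192 ..............######........................................
193 ..............####..........................................
194 ..............##............................................
195 ............................................................
196 ............................................................
197 ............................................................
floorR [219.6 187.6]
floorL [186.1 198.2]
gateR [235.1 184.2]
gateL [216.9 190. ]
headL [214.8 184.8]
deckL [217.8 192.7]
low [214.  192.9]
[(0.5, array([0.49617947, 0.13642007, 0.10358147])), (0.86, array([0.47467587, 0.24191347, 0.07381729])), (0.6, array([ 0.60300038, -0.19123386,  0.02051904]))]
```

```bash
python3 -c "
from h import *
t=shot('top');print(findcap(t),findcap(shot('scene')),ctrl.get_state()['time']);print(ctrl.sign_off())"
```

```text
[(array([114.9,  19.9]), 130), (array([113. ,  45.9]), 50)] [] 21.075
the job is handed in; nothing more can be done
None
```

I pushed the three caps one at a time through the gate into the slot and handed the job in at 21 s; the gauge, jar and screwdriver are where they were, and the third cap appears to lean at the chute foot, partly hidden from view.

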